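# Hang the picking basket on the weighing hook

### The arm

A 6-joint arm with a two-finger parallel gripper is mounted at the origin on the work surface. World frame = base frame: x ahead of the robot, y to its left, z up, the work surface at z = 0. Lengths are in m, angles in rad, forces in N, time in s.
With the tool pointing down it reaches from about 0.35 to 0.85 m from the base axis. Payload 8.1 kg.
Tool frame: the origin (TCP) lies midway between the tips of the shut fingers; the grasp point (between the pads) lies 19 mm behind it; z points along the fingers, y is the line along which they close (so a half turn about z gives the same grasp; the last joint's range is limited). The gripper opens to 93 mm and grips with 3 to 60 N. Pads are 15 mm wide; open, the fingers measure 128 mm over their backs; the gripper's body (75 mm by 188 mm) begins 65 mm behind the grasp point.
Start: joints at [-1.415, 0.13, 1.488, -0, 1.523, -0.085], TCP at [0.143, -0.583, 0.219] pointing down, gripper open.
Joint ranges: [-2.96, 2.96], [-0.89, 2.26], [0.02, 2.5], [-1.34, 4.48], [0, 2.73], [-2.66, 2.66]. Speed limits (rad/s): [2.39, 2.39, 2.79, 3.14, 3.14, 3.14].

### API

Orientations are given as a rotation vector (axis times angle).
In Python, from plant import read_state, read_camera, camera_model, close_job gives the robot as it stands. The module is installed in compiled form; this text tells all that it offers.
- The arm moves only by the tool carry_out, never from a script. Its argument "moves" is a list of rows, each an object of numbers: "jaw": the finger opening in m, from 0 to 0.093; "dx", "dy", "dz": the shift along the tool's x, y, z in m; "yaw": the turn about the tool's z in rad. In form: [{"jaw": .., "dx": .., "dy": .., "dz": .., "yaw": ..}, ...]. A call has 1 to 8 rows; each row shifts and turns the commanded pose from where the row before left it, along the tool's axes as they then stand; what a row does not reach is not made up. A row lasts 1/8 s, in which the tool goes at most 62.5 mm and 10.7 degrees, less where a joint would pass 70% of its speed; a pose out of reach is approached as far as the arm can. A call is refused whole if a number of a shift passes 0.0625 or a number of a turn 0.188, either way. A call with a gripper value outside its range is refused whole. The fingers move at their own pace and stop on an object; "grip_force" is the grip in N (left out, the last holds). Time passes only in rows, so rows that do not move let the fingers close. It gives the time, the measured TCP pose, the force, the opening and the grip force at its end, in the units of the state.
- read_state(): the state, without advancing time (a new reading comes with each control period).
- read_camera(name): name is "scene" or "top"; returns the picture (420x560x3 uint8, red, green, blue); there is no depth.
- camera_model(name): a dict with "camera_matrix" (3x3 intrinsics, pixels), "view" (4x4, takes a point from world to camera coordinates). Camera axes: x right, y up, looking along -z (the intrinsics and any distortion apply to the point x, -y, -z); pixel columns grow to the right and rows downward; lengths in m; the calibration is good to about 2 mm. A picture is of the moment at which its call begins. camera_model takes no time and is no camera call.
- close_job(): hands the job in; it is judged then, once.
The state is a dict: "t": time; "q": joint angles; "dq": joint speeds; "joint_torque": joint torques, N m; "tool_pos": TCP position; "orientation": TCP orientation; "force": force on the tool from outside, world axes, zero at the start; "wrist_torque": the same for the moment, N m; "opening": finger opening in m; "gripper_force": force on a finger pad.
Only numpy, scipy, OpenCV 4.12 (cv2) and the standard library are available. Lean on these libraries where they do the work, as an engineer would, in place of code of your own. Each camera call takes 0.05 s, during which the arm holds its last target. There are 200 camera calls.

### The job

Weigh the little black picking basket: while it stands where it is, swing its folded wire handle upright, then carry it by the handle without tipping it and hang it on the weighing stand's twin hook, the handle's wire right down in both hook seats, and leave it hanging still. The scale is delicate: feel for the hook and set the basket's weight down on it gently (never more than 15 N on it), letting go only once the hook is carrying it, and leave everything else on the bench where it is.

Things in the scene. Friction and masses are not known exactly. Their poses are not given: they have to be found in the camera images.
- basket: Loose black plastic basket with stock in it, 92 mm along x, 130 along y, 80 high, 0.3-0.5 kg. Origin: centre of underside, z up. Its wire bail (swing handle) turns about the basket's y axis at x = 0, 72 mm above the underside, and starts folded over its -x side (to the robot's left): the grip then stands about 38 mm off the wall, with free space under it for a fingertip coming from outside.
- handle (a joint): Swing angle of the bail, rad: 0 upright, positive folded towards the basket's -x; starts at 1.15 to 1.4, stops at -0.12. Stiff enough (0.045 Nm friction) to stay where it is left; about 1 N at the grip moves it. At angle a the grip is at x = -96 sin(a), z = 72 + 96 cos(a) mm in the basket's frame.
- grip (a point): Middle of the bail's straight crossbar, on its axis, 96 mm from the pivot axis. The crossbar runs along the basket's y: 138 mm long, 7 mm wire, with a black sleeve 14 mm in diameter and 40 mm long around its middle (grip here); the bare wire either side of the sleeve goes into the hook.
- stand: Fixed grey weighing stand, 222 mm high. Origin: on the table straight below the middle of the hook's seats; z up. The twin hook points to the stand's -x (to the robot's left); the column (46 x 56 mm) has its front face 89 mm behind the origin (+x), with a crossbar holding the rods at x = 66 to 76 mm.
- hook (a point): NOMINAL centre of the seated wire, 210 mm above the stand's origin; axes as the stand. The real hook is clamped up to 18 mm higher or lower, which is not tracked: find it by feel. It yields on the scale's spring, 6 N per mm, for 5 mm. Over 15 N overloads it.
- hook_rods (a point): Same point as hook; it stands for the hook's shape. Two 8 mm steel rods at y = -32 and +32 mm (56 mm free between them for the sleeve), each bent to a U seat open upwards that the 7 mm wire just fills at the bottom, 17 mm clear at the mouth. Front tips rise 14 mm, backs 12 mm, undersides lie 12 mm under the seated wire's axis. The rods must pass between crossbar and basket rim: come in from -x.
- tape_roll: Bystander: cardboard ring, 76 mm across, 30 mm high; origin at the centre of its underside.
- jar: Bystander: glass jar, 60 mm across, 85 mm high; origin at the centre of its underside.
- carton: Bystander: carton 80 x 80 x 45 mm high; origin at the centre of its underside.
- marker_brush: Bystander: bench brush lying flat.
- bottle: Bystander: amber bottle, 56 mm across, 140 mm high; origin at the centre of its underside.
- cup: Bystander: white cup, 72 mm across, 85 mm high; origin at the centre of its underside.
- small_carton: Bystander: carton 80 x 120 x 50 mm high; origin at the centre of its underside.
Mind the look-alikes: they are no part of the job. Leave any blue look-alike of the basket alone.

How it is judged:
On the way, in this order (a step that is already met when the one before it is completed fails the run):
1. the handle is swung up to within 0.35 rad of upright while the basket still stands on the table within 50 mm of where it was (value of joint handle below 0.35 rad and height (world z) of basket below 0.008 m and distance of basket from where it was at the start of the episode below 0.05 m), for 0.2 s.
2. the basket is lifted clear of the table (underside over 30 mm up) (height (world z) of basket above 0.03 m), for 0.2 s.
3. the hook takes up some of the basket's weight (over 0.8 N) while the fingers still hold the basket: set down, not dropped (contact force between stand and basket above 0.8 N and contact force between the fingers and basket above 2 N and x of grip in the frame of stand between -0.012 and 0.012 m), for 0.2 s.
At the end, for the whole second after the job is handed in: The basket hangs from the twin hook by its wire: the grip's middle within 6 mm of the seats across them and 14 mm along the wire, wire parallel to the stand's y within 0.15 rad, its weight (over 2 N) on the stand, underside clear of the table by 10 mm, level within 0.3 rad, released and still (contact force between stand and basket above 2 N and x of grip in the frame of stand between -0.006 and 0.006 m and y of grip in the frame of stand between -0.014 and 0.014 m and z of grip in the frame of stand between 0.185 and 0.232 m and angle between the y axis of basket and the y axis of stand, either way round below 0.15 rad and height (world z) of basket above 0.01 m and angle between basket's own z axis and vertical below 0.3 rad and linear speed of basket below 0.04 m/s and angular speed of basket below 0.5 rad/s); the robot touches nothing.
It fails at once if the scale is overloaded: more than 15 N between the basket (handle included) and the stand (contact force between stand and basket above 15 N).
It fails at once if the gripper or arm pushes on the stand with more than 15 N (contact force between stand and the fingers above 15 N or contact force between stand and the arm above 15 N).
It fails at once if the basket is tipped more than 0.7 rad, spilling its stock (angle between basket's own z axis and vertical above 0.7 rad).
It fails at once if a bystander is moved more than 40 mm (distance of any of tape_roll, jar, carton, marker_brush, bottle, cup, small_carton from where it was at the start of the episode above 0.04 m).
It also fails if it takes over 72 s, if anything falls off the work surface, if the arm or the gripper's body presses on something with over 40 N, if the wrist force passes 120 N, or if a joint passes its speed limit or range.

## Working session

There is one attempt and no reset: what is moved stays moved. The work goes in short steps, Python scripts to look and compute and a tool call to move; the robot and the scene stay as the last step left them, time stands still between calls to the robot, and variables do not carry over. Pictures are saved under pics/ and viewed, at most 13 in all, crops included, and the job is handed in when it is done.

Besides the shell and the picture viewer there is one more tool, called by a JSON object that holds its "op" and its "data", one argument or row to a line. carry_out: Moves the arm, as the interface text tells. Its arguments: {"type":"object","properties":{"moves":{"type":"array","items":{"type":"object","properties":{"jaw":{"type":"number"},"dx":{"type":"number"},"dy":{"type":"number"},"dz":{"type":"number"},"yaw":{"type":"number"}}}},"grip_force":{"type":"number"}},"required":["moves"]}

```bash
mkdir -p pics; cat > h.py <<'E'
import numpy as np, cv2
from plant import *
from scipy.spatial.transform import Rotation as R
def ray(n,u,v):
    m=camera_model(n);K=np.array(m["camera_matrix"]);V=np.array(m["view"])
    d=np.linalg.inv(K)@[u,v,1];d=np.array([d[0],-d[1],-d[2]])
    return -V[:3,:3].T@V[:3,3],V[:3,:3].T@d
def onz(n,u,v,z):
    o,d=ray(n,u,v);return o+d*(z-o[2])/d[2]
def tri(a,b):
    (o1,d1),(o2,d2)=ray("scene",*a),ray("top",*b)
    s=np.linalg.lstsq(np.c_[d1,-d2],o2-o1,rcond=None)[0]
    p,q=o1+d1*s[0],o2+d2*s[1];return (p+q)/2,np.linalg.norm(p-q)
def proj(n,p):
    m=camera_model(n);K=np.array(m["camera_matrix"]);V=np.array(m["view"])
    c=V[:3,:3]@p+V[:3,3];x=K@[c[0],-c[1],-c[2]];return x[:2]/x[2]
def snap(n,f,crop=None,s=1):
    im=read_camera(n)[:,:,::-1].copy()
    cv2.imwrite(f"pics/{f}_raw.png",im)
    if crop: x0,y0,x1,y1=crop; im=im[y0:y1,x0:x1]
    cv2.imwrite(f"pics/{f}.png",cv2.resize(im,None,fx=s,fy=s,interpolation=cv2.INTER_CUBIC))
E
python3 - <<'E'
from h import *
snap("scene","s0");snap("top","t0")
for n in("scene","top"):
    m=camera_model(n);print(n,m);print(ray(n,280,210))
s=read_state();print(s["tool_pos"],R.from_rotvec(s["orientation"]).as_matrix().round(3),s["force"],s["opening"])
E
```

```text
scene {'camera_matrix': array([[521.12268034,   0.        , 279.51026655],
       [  0.        , 521.12268034, 211.11841947],
       [  0.        ,   0.        ,   1.        ]]), 'view': array([[-0.3079972 ,  0.95122026,  0.01782499,  0.17474271],
       [-0.49594226, -0.17651442,  0.85022581,  0.11834643],
       [ 0.81189839,  0.25302701,  0.52611628, -2.09163974],
       [ 0.        ,  0.        ,  0.        ,  1.        ]])}
(array([1.8107122 , 0.38391239, 0.99670974]), array([-0.81325221, -0.25251191, -0.5242748 ]))
top {'camera_matrix': array([[401.23808206,   0.        , 279.11094671],
       [  0.        , 401.23808206, 209.88324391],
       [  0.        ,   0.        ,   1.        ]]), 'view': array([[-1.02339584e-02, -9.99881711e-01, -1.14817086e-02,
         1.08649227e-03],
       [ 9.98116910e-01, -1.09090415e-02,  6.03624651e-02,
        -4.82305518e-01],
       [-6.04805793e-02, -1.08423405e-02,  9.98110486e-01,
        -1.22182804e+00],
       [ 0.00000000e+00,  0.00000000e+00,  0.00000000e+00,
         1.00000000e+00]])}
(array([ 0.40751154, -0.0174226 ,  1.248645  ]), array([ 0.06016746,  0.00863   , -0.99815349]))
[ 0.1430108  -0.58218118  0.21771341] [[ 0.971  0.238 -0.   ]
 [ 0.238 -0.971  0.002]
 [ 0.    -0.002 -1.   ]] [0.24148686 0.35537411 0.05847537] 0.09315287738471151
```

View pics/s0.png

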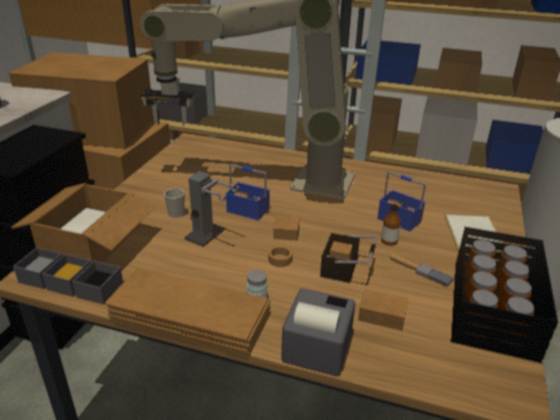

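View pics/t0.png

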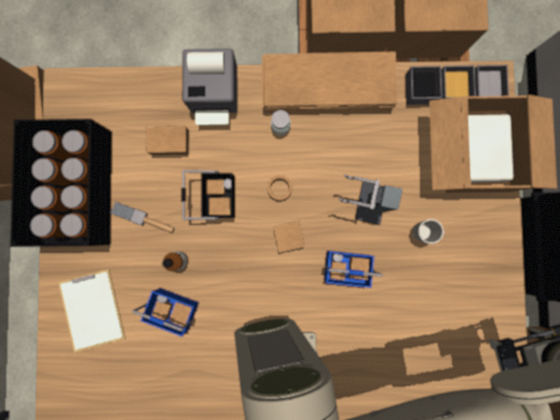

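Candidates: the black basket with its handle folded, at top (218,195) / scene (341,256). Look-alikes are the blue baskets at top (348,269) and (170,312), scene (247,200) and (401,209), and the large black crate at top (62,183). I choose the small black one and check it in a crop.

```bash
python3 - <<'E'
import cv2,numpy as np
t=cv2.imread("pics/t0_raw.png");s=cv2.imread("pics/s0_raw.png")
f=lambda i,x,y,w,h,k:cv2.resize(i[y:y+h,x:x+w],(w*k,h*k),interpolation=cv2.INTER_CUBIC)
a=np.hstack([f(t,170,160,80,70,5),f(t,325,160,80,70,5)])   # scale 5
b=np.hstack([f(s,310,225,80,60,5),f(s,180,165,80,60,5)])
im=np.clip(np.vstack([a,b[:250]]).astype(float)*1.6,0,255).astype('uint8')
print(im.shape);cv2.imwrite("pics/c1.png",im)
E
```

```text
(600, 800, 3)
```

View pics/c1.png

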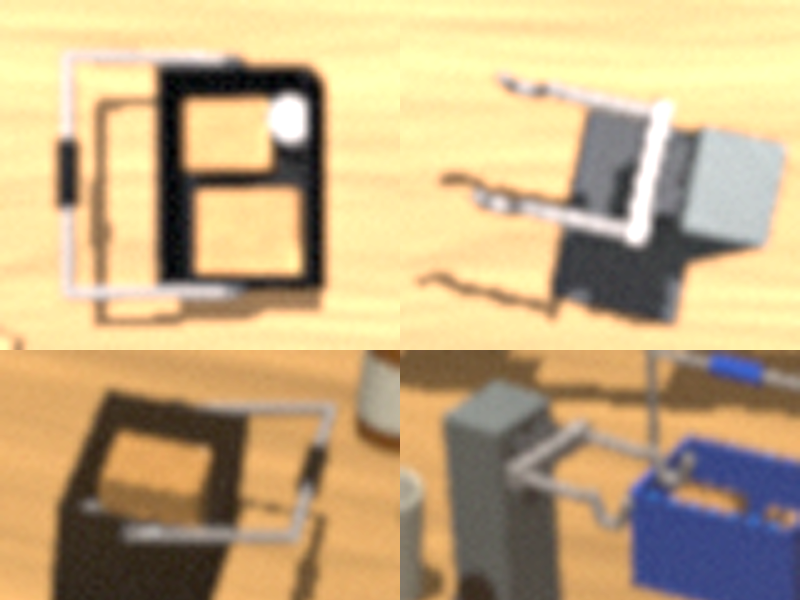

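The crop confirms the black basket, with its sleeve at top (183.4,194.4) / scene (372.8,248). The twin hook seats are near top (352,178) and (347,201).

```bash
python3 - <<'E'
from h import *
T=lambda x,y:(170+x/5,160+y/5)
T2=lambda x,y:(325+(x-400)/5,160+y/5)
S=lambda x,y:(310+x/5,225+(y-350)/5)
S2=lambda x,y:(180+(x-400)/5,165+(y-350)/5)
print("sleeve",tri(S(314,467),T(67,172)))
print("corner far x",tri(S(297,537),T(68,58)),"near",tri(S(332,407),T(68,292)))
for p in [(160,68),(322,68),(322,290),(160,290)]: print("rim",onz("top",*T(*p),0.08))
for p in [(67,58),(68,292),(238,62),(238,292)]: print("bail",onz("top",*T(*p),0.09 if p[0]<100 else .072))
print("seatA",tri(S2(612,524),T2(537,92)),"seatB",tri(S2(674,476),T2(510,205)))
print("tipA",tri(S2(626,512),T2(503,78)),"tipB",tri(S2(688,460),T2(478,195)))
for p in [(703,130),(785,145),(765,247),(683,232)]: print("col",onz("top",*T2(*p),0.222))
for p in [(662,108),(637,237)]: print("bar",onz("top",*T2(*p),0.215))
E
```

```text
sleeve (array([0.52513946, 0.27384873, 0.09359053]), np.float64(0.0034430912806555206))
corner far x (array([0.59220489, 0.27490136, 0.09014739]), np.float64(0.004432435876054557)) near (array([0.45554851, 0.27367137, 0.09151062]), np.float64(0.003788574753806523))
rim [0.58769137 0.22093942 0.08      ]
rim [0.5865487  0.12553836 0.08      ]
rim [0.45602276 0.12599508 0.08      ]
rim [0.45703641 0.22075749 0.08      ]
bail [0.5926804  0.27330318 0.09      ]
bail [0.45602443 0.27214758 0.09      ]
bail [0.59194889 0.17629696 0.072     ]
bail [0.45570724 0.17642828 0.072     ]
seatA (array([ 0.55237004, -0.19731775,  0.18393406]), np.float64(0.009835348476623795)) seatB (array([ 0.49181267, -0.18096611,  0.18849021]), np.float64(0.009898269350461817))
tipA (array([ 0.55916358, -0.18064663,  0.19861407]), np.float64(0.002478609703081661)) tipB (array([ 0.49697556, -0.16524365,  0.20495331]), np.float64(0.0028208655576906208))
col [ 0.52810364 -0.2800381   0.222     ]
col [ 0.51988911 -0.32173335  0.222     ]
col [ 0.46763802 -0.31004809  0.222     ]
col [ 0.47578021 -0.26846522  0.222     ]
bar [ 0.54060349 -0.26099817  0.215     ]
bar [ 0.47392565 -0.24648928  0.215     ]
```

{"op": "carry_out", "data": {
  "moves": [
    {"dz": -0.04,"yaw": 0.12,"jaw": 0.04},
    {"dz": -0.04,"yaw": 0.118,"jaw": 0.04},
    {"dx": 0.06},
    {"dx": 0.06},
    {"dx": 0.05,"dy": -0.03},
    {"dx": 0.03,"dy": -0.05},
    {"dy": -0.06},
    {"dy": -0.06}
  ],
  "grip_force": 4
}}

```text
invalid input at $.moves[0]: expected keys jaw, dx, dy, dz, yaw
```

{"op": "carry_out", "data": {
  "moves": [
    {"dy": -0.06},
    {"dy": -0.06},
    {"dy": -0.06},
    {"dy": -0.06},
    {"dx": 0.03,"dy": -0.05},
    {"dx": 0.03,"dy": -0.05},
    {"dx": 0.03,"dy": -0.05},
    {"dx": 0.02,"dy": -0.05}
  ]
}}

```text
invalid input at $.moves[0]: expected keys jaw, dx, dy, dz, yaw
```

{"op": "carry_out", "data": {
  "moves": [
    {"dx": 0.02,"dy": -0.05},
    {"dx": 0.02,"dy": -0.05},
    {"dx": 0.02,"dy": -0.05},
    {"dx": 0.0},
    {"dx": 0.0}
  ]
}}

```text
invalid input at $.moves[0]: expected keys jaw, dx, dy, dz, yaw
```

All five keys are required in each row.

{"op": "carry_out", "data": {
  "moves": [
    {"jaw": 0.04,"dx": 0,"dy": 0,"dz": -0.04,"yaw": 0.12},
    {"jaw": 0.04,"dx": 0,"dy": 0,"dz": -0.04,"yaw": 0.118},
    {"jaw": 0.04,"dx": 0.06,"dy": 0,"dz": 0,"yaw": 0},
    {"jaw": 0.04,"dx": 0.06,"dy": 0,"dz": 0,"yaw": 0},
    {"jaw": 0.04,"dx": 0.05,"dy": -0.03,"dz": 0,"yaw": 0},
    {"jaw": 0.04,"dx": 0.03,"dy": -0.05,"dz": 0,"yaw": 0},
    {"jaw": 0.04,"dx": 0,"dy": -0.06,"dz": 0,"yaw": 0},
    {"jaw": 0.04,"dx": 0,"dy": -0.06,"dz": 0,"yaw": 0}
  ],
  "grip_force": 4
}}

```text
t: 1.1
tool_pos: [0.3427, -0.38, 0.2978]
orientation: [-3.14, -0.006, 0.001]
force: [0.0, -0.1, 0.7]
opening: 0.04
gripper_force: 0.0
```

{"op": "carry_out", "data": {
  "moves": [
    {"jaw": 0.04,"dx": 0,"dy": -0.06,"dz": 0,"yaw": 0},
    {"jaw": 0.04,"dx": 0,"dy": -0.06,"dz": 0,"yaw": 0},
    {"jaw": 0.04,"dx": 0,"dy": -0.06,"dz": 0,"yaw": 0},
    {"jaw": 0.04,"dx": 0,"dy": -0.06,"dz": 0,"yaw": 0},
    {"jaw": 0.04,"dx": 0.03,"dy": -0.05,"dz": 0,"yaw": 0},
    {"jaw": 0.04,"dx": 0.03,"dy": -0.05,"dz": 0,"yaw": 0},
    {"jaw": 0.04,"dx": 0.03,"dy": -0.05,"dz": 0,"yaw": 0},
    {"jaw": 0.04,"dx": 0.02,"dy": -0.05,"dz": 0,"yaw": 0}
  ]
}}

```text
t: 2.1
tool_pos: [0.4518, 0.0602, 0.2982]
orientation: [3.141, 0.005, -0.001]
force: [-0.1, -0.5, -0.1]
opening: 0.0399
gripper_force: 0.0
```

{"op": "carry_out", "data": {
  "moves": [
    {"jaw": 0.04,"dx": 0.02,"dy": -0.05,"dz": 0,"yaw": 0},
    {"jaw": 0.04,"dx": 0.02,"dy": -0.05,"dz": 0,"yaw": 0},
    {"jaw": 0.04,"dx": 0.02,"dy": -0.05,"dz": 0,"yaw": 0},
    {"jaw": 0.04,"dx": 0,"dy": 0,"dz": 0,"yaw": 0},
    {"jaw": 0.04,"dx": 0,"dy": 0,"dz": 0,"yaw": 0}
  ]
}}

```text
t: 2.72
tool_pos: [0.5105, 0.2082, 0.298]
orientation: [3.141, 0.006, -0.002]
force: [-0.8, -0.1, 0.1]
opening: 0.04
gripper_force: 0.0
```

{"op": "carry_out", "data": {
  "moves": [
    {"jaw": 0.04,"dx": 0.01,"dy": -0.032,"dz": 0,"yaw": 0},
    {"jaw": 0.04,"dx": 0.005,"dy": -0.033,"dz": 0.02,"yaw": 0},
    {"jaw": 0.04,"dx": 0,"dy": 0,"dz": 0.045,"yaw": 0},
    {"jaw": 0.04,"dx": 0,"dy": 0,"dz": 0.04,"yaw": 0},
    {"jaw": 0.04,"dx": 0,"dy": 0,"dz": 0.035,"yaw": 0},
    {"jaw": 0.04,"dx": 0,"dy": 0,"dz": 0,"yaw": 0}
  ]
}}

```text
t: 3.48
tool_pos: [0.5236, 0.2711, 0.1557]
orientation: [3.139, 0.002, -0.009]
force: [-0.2, -0.7, 0.2]
opening: 0.0401
gripper_force: 0.0
```

```bash
python3 - <<'E'
from h import *
snap("scene","s1");snap("top","t1")
t=cv2.imread("pics/t1_raw.png");s=cv2.imread("pics/s1_raw.png")
f=lambda i,x,y,w,h,k:cv2.resize(i[y:y+h,x:x+w],(w*k,h*k),interpolation=cv2.INTER_CUBIC)
im=np.hstack([f(t,160,150,100,100,4),f(s,310,180,100,100,4)])
cv2.imwrite("pics/c2.png",np.clip(im*1.6,0,255).astype('uint8'));print(read_state()["tool_pos"])
E
```

```text
[0.52625024 0.27259996 0.16014626]
```

View pics/c2.png

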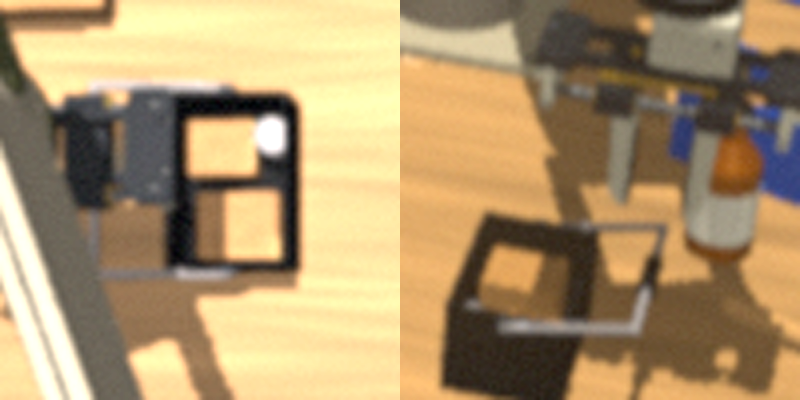

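The fingers hang above the sleeve and straddle it (tips at scene (365,229) and (385,241), sleeve at (373,246)). Next I descend and close gently.

{"op": "carry_out", "data": {
  "moves": [
    {"jaw": 0.04,"dx": 0,"dy": 0,"dz": 0.03,"yaw": 0},
    {"jaw": 0.04,"dx": 0,"dy": 0,"dz": 0.03,"yaw": 0},
    {"jaw": 0.04,"dx": 0,"dy": 0,"dz": 0.022,"yaw": 0},
    {"jaw": 0.04,"dx": 0,"dy": 0,"dz": 0,"yaw": 0},
    {"jaw": 0.012,"dx": 0,"dy": 0,"dz": 0,"yaw": 0},
    {"jaw": 0.012,"dx": 0,"dy": 0,"dz": 0,"yaw": 0},
    {"jaw": 0.012,"dx": 0,"dy": 0,"dz": 0,"yaw": 0},
    {"jaw": 0.012,"dx": 0,"dy": 0,"dz": 0,"yaw": 0}
  ]
}}

```text
t: 4.58
tool_pos: [0.5263, 0.274, 0.0774]
orientation: [-3.14, -0.005, -0.002]
force: [1.9, 2.5, 0.7]
opening: 0.0137
gripper_force: 4.0
```

{"op": "carry_out", "data": {
  "moves": [
    {"jaw": 0.012,"dx": 0,"dy": 0.0025,"dz": -0.0095,"yaw": 0},
    {"jaw": 0.012,"dx": 0,"dy": 0.0036,"dz": -0.0088,"yaw": 0},
    {"jaw": 0.012,"dx": 0,"dy": 0.0044,"dz": -0.0085,"yaw": 0},
    {"jaw": 0.012,"dx": 0,"dy": 0.0051,"dz": -0.008,"yaw": 0},
    {"jaw": 0.012,"dx": 0,"dy": 0.006,"dz": -0.0075,"yaw": 0},
    {"jaw": 0.012,"dx": 0,"dy": 0.0067,"dz": -0.007,"yaw": 0},
    {"jaw": 0.012,"dx": 0,"dy": 0.0073,"dz": -0.0061,"yaw": 0},
    {"jaw": 0.012,"dx": 0,"dy": 0.0079,"dz": -0.0055,"yaw": 0}
  ]
}}

```text
t: 5.58
tool_pos: [0.5261, 0.2295, 0.1382]
orientation: [-3.141, -0.004, -0.001]
force: [-0.5, 3.6, 1.1]
opening: 0.0138
gripper_force: 4.0
```

{"op": "carry_out", "data": {
  "moves": [
    {"jaw": 0.012,"dx": 0,"dy": 0.0084,"dz": -0.0046,"yaw": 0},
    {"jaw": 0.012,"dx": 0,"dy": 0.0089,"dz": -0.0038,"yaw": 0},
    {"jaw": 0.012,"dx": 0,"dy": 0.0092,"dz": -0.0029,"yaw": 0},
    {"jaw": 0.012,"dx": 0,"dy": 0.0094,"dz": -0.0018,"yaw": 0},
    {"jaw": 0.012,"dx": 0,"dy": 0.0072,"dz": -0.0008,"yaw": 0},
    {"jaw": 0.012,"dx": 0,"dy": 0.007,"dz": -0.0003,"yaw": 0},
    {"jaw": 0.012,"dx": 0,"dy": 0,"dz": 0,"yaw": 0},
    {"jaw": 0.012,"dx": 0,"dy": 0,"dz": 0,"yaw": 0}
  ]
}}

```text
t: 6.58
tool_pos: [0.5256, 0.1796, 0.1512]
orientation: [3.141, 0.004, -0.001]
force: [1.2, 0.9, -1.1]
opening: 0.0135
gripper_force: 4.0
```

```bash
python3 - <<'E'
from h import *
snap("scene","s2");snap("top","t2")
t=cv2.imread("pics/t2_raw.png");s=cv2.imread("pics/s2_raw.png")
f=lambda i,x,y,w,h,k:cv2.resize(i[y:y+h,x:x+w],(w*k,h*k),interpolation=cv2.INTER_CUBIC)
im=np.hstack([f(t,160,150,100,100,4),f(s,300,190,100,100,4)])
cv2.imwrite("pics/c3.png",np.clip(im*1.6,0,255).astype('uint8'));print(read_state()["tool_pos"],read_state()["force"])
E
```

```text
[0.52563414 0.17981135 0.15122213] [ 1.00532732  0.17016991 -0.57970454]
```

View pics/c3.png

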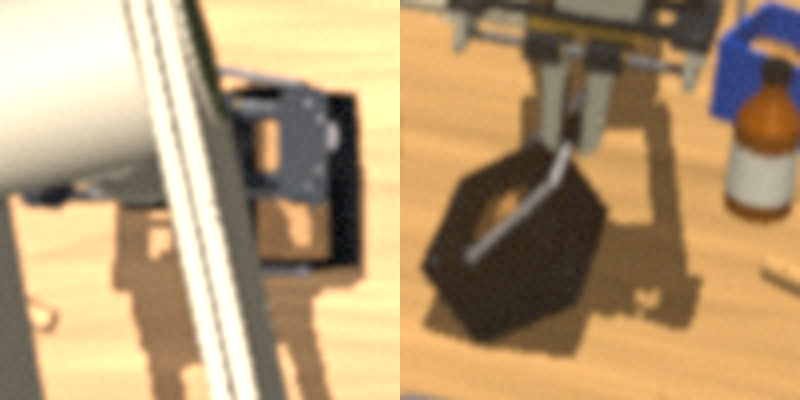

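The basket has tipped with the bail instead of the handle turning in its pivots (tilted silhouette, lowest corner at scene (420,275)). I reverse the arc to set it back down.

{"op": "carry_out", "data": {
  "moves": [
    {"jaw": 0.012,"dx": 0,"dy": -0.007,"dz": 0.0003,"yaw": 0},
    {"jaw": 0.012,"dx": 0,"dy": -0.0072,"dz": 0.0008,"yaw": 0},
    {"jaw": 0.012,"dx": 0,"dy": -0.0094,"dz": 0.0018,"yaw": 0},
    {"jaw": 0.012,"dx": 0,"dy": -0.0092,"dz": 0.0029,"yaw": 0},
    {"jaw": 0.012,"dx": 0,"dy": -0.0089,"dz": 0.0038,"yaw": 0},
    {"jaw": 0.012,"dx": 0,"dy": -0.0084,"dz": 0.0046,"yaw": 0},
    {"jaw": 0.012,"dx": 0,"dy": 0,"dz": 0,"yaw": 0}
  ]
}}

```text
t: 7.55
tool_pos: [0.5258, 0.2311, 0.1373]
orientation: [-3.141, -0.006, -0.0]
force: [0.8, 2.9, 3.5]
opening: 0.0136
gripper_force: 4.0
```

```bash
python3 - <<'E'
from h import *
snap("scene","s3");snap("top","t3")
t=cv2.imread("pics/t3_raw.png");s=cv2.imread("pics/s3_raw.png")
f=lambda i,x,y,w,h,k:cv2.resize(i[y:y+h,x:x+w],(w*k,h*k),interpolation=cv2.INTER_CUBIC)
im=np.hstack([f(t,160,150,100,100,4),f(s,300,190,100,100,4)])
cv2.imwrite("pics/c4.png",np.clip(im*1.6,0,255).astype('uint8'));print(read_state()["tool_pos"],read_state()["force"])
E
```

```text
[0.52584008 0.23051762 0.13759488] [-0.8141535   3.67874275  4.20351122]
```

View pics/c4.png

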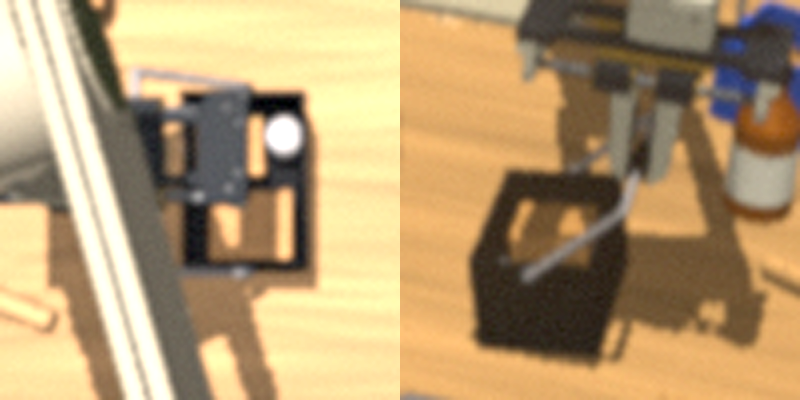

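The basket is nearly flat again, with the bail about half up and the grip pressing on it. I loosen the jaw to a cage so the bar can turn freely, then look.

{"op": "carry_out", "data": {
  "moves": [
    {"jaw": 0.024,"dx": 0,"dy": 0,"dz": 0,"yaw": 0},
    {"jaw": 0.024,"dx": 0,"dy": 0,"dz": 0,"yaw": 0},
    {"jaw": 0.024,"dx": 0,"dy": 0,"dz": 0,"yaw": 0}
  ]
}}

```text
t: 8.02
tool_pos: [0.5256, 0.2293, 0.1371]
orientation: [3.141, 0.004, -0.001]
force: [0.3, 0.9, 0.3]
opening: 0.0238
gripper_force: 0.2
```

```bash
python3 - <<'E'
from h import *
snap("scene","s4");snap("top","t4")
t=cv2.imread("pics/t4_raw.png");s=cv2.imread("pics/s4_raw.png")
f=lambda i,x,y,w,h,k:cv2.resize(i[y:y+h,x:x+w],(w*k,h*k),interpolation=cv2.INTER_CUBIC)
im=np.hstack([f(t,180,160,66,66,6),f(s,300,210,66,66,6)])
cv2.imwrite("pics/c5.png",np.clip(im*1.8,0,255).astype('uint8'));print(read_state()["tool_pos"],read_state()["force"])
E
```

```text
[0.52558518 0.22930646 0.13710553] [-0.25072401 -0.46580577  0.32044727]
```

View pics/c5.png

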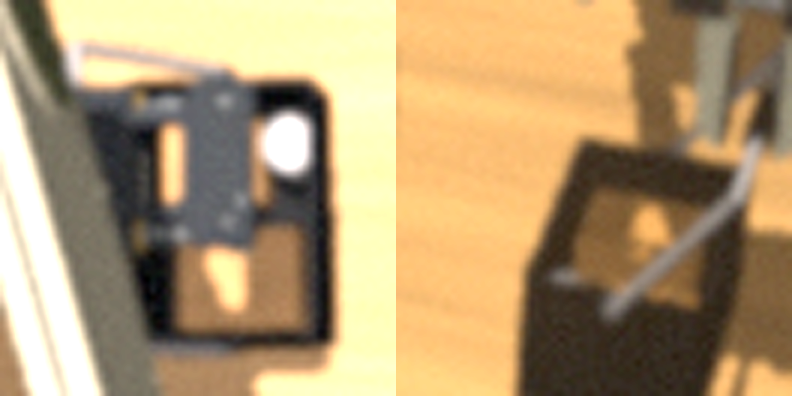

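```bash
python3 - <<'E'
from h import *
c,e=tri((357.7,242.5),(192.5,168));print(c,e)
for u in (204.5,234.9):print(onz("top",u,200,.08))
E
```

```text
[0.59226885 0.23510269 0.15058815] 0.004424243415378405
[0.50971079 0.21349283 0.08      ]
[0.5087111  0.12434569 0.08      ]
```

{"op": "carry_out", "data": {
  "moves": [
    {"jaw": 0.024,"dx": 0,"dy": 0.006,"dz": -0.004,"yaw": 0},
    {"jaw": 0.024,"dx": 0,"dy": 0.006,"dz": -0.004,"yaw": 0},
    {"jaw": 0.024,"dx": 0,"dy": 0.006,"dz": -0.003,"yaw": 0},
    {"jaw": 0.024,"dx": 0,"dy": 0.006,"dz": -0.002,"yaw": 0},
    {"jaw": 0.024,"dx": 0,"dy": 0.006,"dz": -0.001,"yaw": 0},
    {"jaw": 0.024,"dx": 0,"dy": 0.006,"dz": -0.001,"yaw": 0},
    {"jaw": 0.024,"dx": 0,"dy": 0.006,"dz": 0,"yaw": 0},
    {"jaw": 0.024,"dx": 0,"dy": 0.006,"dz": 0,"yaw": 0}
  ]
}}

```text
t: 9.12
tool_pos: [0.5259, 0.1814, 0.1524]
orientation: [3.141, 0.004, -0.0]
force: [0.4, 0.2, -0.8]
opening: 0.0241
gripper_force: 0.3
```

{"op": "carry_out", "data": {
  "moves": [
    {"jaw": 0.024,"dx": 0,"dy": 0.005,"dz": 0,"yaw": 0},
    {"jaw": 0.024,"dx": 0,"dy": 0.004,"dz": 0,"yaw": 0},
    {"jaw": 0.024,"dx": 0,"dy": 0,"dz": 0,"yaw": 0},
    {"jaw": 0.024,"dx": 0,"dy": 0,"dz": 0,"yaw": 0},
    {"jaw": 0.024,"dx": 0,"dy": 0,"dz": 0,"yaw": 0}
  ]
}}

```text
t: 9.75
tool_pos: [0.5259, 0.173, 0.1525]
orientation: [3.142, 0.005, -0.0]
force: [0.0, -0.1, 0.2]
opening: 0.024
gripper_force: 0.0
```

```bash
python3 - <<'E'
from h import *
snap("scene","s5");snap("top","t5")
t=cv2.imread("pics/t5_raw.png");s=cv2.imread("pics/s5_raw.png")
f=lambda i,x,y,w,h,k:cv2.resize(i[y:y+h,x:x+w],(w*k,h*k),interpolation=cv2.INTER_CUBIC)
im=np.hstack([f(t,190,155,66,80,6),f(s,300,205,66,80,6)])
cv2.imwrite("pics/c6.png",np.clip(im*1.8,0,255).astype('uint8'));print(read_state()["tool_pos"],read_state()["force"])
E
```

```text
[0.52595213 0.17299582 0.15248145] [ 0.02814319 -0.45607087  0.53772145]
```

View pics/c6.png

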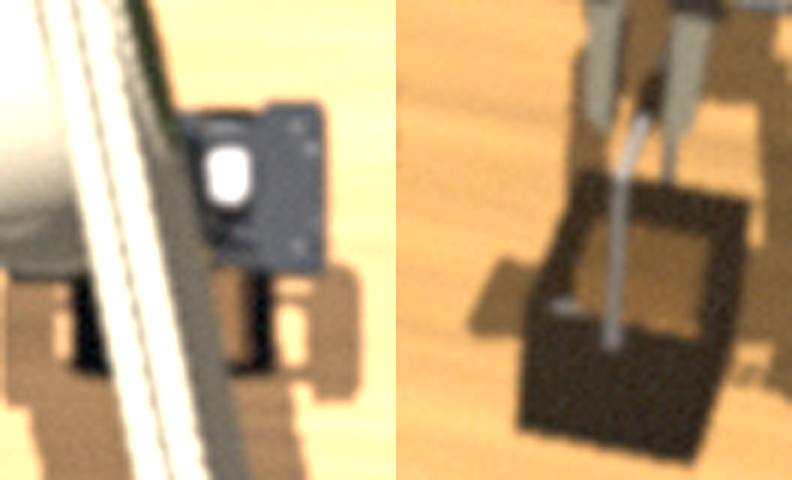

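The handle is upright, the basket is flat and in place, and the sleeve is between the fingers (scene about (342,220)). Grasping and lifting next.

{"op": "carry_out", "data": {
  "moves": [
    {"jaw": 0.024,"dx": 0,"dy": -0.003,"dz": 0.003,"yaw": 0},
    {"jaw": 0.01,"dx": 0,"dy": 0,"dz": 0,"yaw": 0},
    {"jaw": 0.01,"dx": 0,"dy": 0,"dz": 0,"yaw": 0},
    {"jaw": 0.01,"dx": 0,"dy": 0,"dz": 0,"yaw": 0},
    {"jaw": 0.01,"dx": 0,"dy": 0,"dz": -0.005,"yaw": 0},
    {"jaw": 0.01,"dx": 0,"dy": 0,"dz": -0.01,"yaw": 0},
    {"jaw": 0.01,"dx": 0,"dy": 0,"dz": -0.02,"yaw": 0},
    {"jaw": 0.01,"dx": 0,"dy": 0,"dz": 0,"yaw": 0}
  ],
  "grip_force": 16
}}

```text
t: 10.85
tool_pos: [0.5277, 0.1763, 0.1878]
orientation: [-3.14, -0.004, -0.008]
force: [0.8, -0.7, -4.1]
opening: 0.0132
gripper_force: 16.0
```

{"op": "carry_out", "data": {
  "moves": [
    {"jaw": 0.01,"dx": 0,"dy": 0,"dz": -0.015,"yaw": 0},
    {"jaw": 0.01,"dx": 0,"dy": 0.01,"dz": -0.02,"yaw": 0},
    {"jaw": 0.01,"dx": 0,"dy": 0.02,"dz": -0.01,"yaw": 0},
    {"jaw": 0.01,"dx": 0.002,"dy": 0.03,"dz": 0,"yaw": 0},
    {"jaw": 0.01,"dx": 0.002,"dy": 0.03,"dz": 0,"yaw": 0},
    {"jaw": 0.01,"dx": 0.002,"dy": 0.03,"dz": 0,"yaw": 0},
    {"jaw": 0.01,"dx": 0.002,"dy": 0.03,"dz": 0,"yaw": 0},
    {"jaw": 0.01,"dx": 0,"dy": 0.03,"dz": 0,"yaw": 0}
  ]
}}

```text
t: 11.85
tool_pos: [0.5343, -0.0066, 0.2301]
orientation: [3.141, 0.003, 0.001]
force: [0.0, -0.7, -4.5]
opening: 0.0136
gripper_force: 16.0
```

{"op": "carry_out", "data": {
  "moves": [
    {"jaw": 0.01,"dx": 0,"dy": 0.03,"dz": 0,"yaw": 0},
    {"jaw": 0.01,"dx": 0,"dy": 0.03,"dz": 0,"yaw": 0},
    {"jaw": 0.01,"dx": 0,"dy": 0.025,"dz": 0,"yaw": 0.04},
    {"jaw": 0.01,"dx": 0,"dy": 0.02,"dz": 0,"yaw": 0.06},
    {"jaw": 0.01,"dx": 0,"dy": 0.01,"dz": 0,"yaw": 0.06},
    {"jaw": 0.01,"dx": 0,"dy": 0,"dz": 0,"yaw": 0.057},
    {"jaw": 0.01,"dx": 0,"dy": 0,"dz": 0,"yaw": 0},
    {"jaw": 0.01,"dx": 0,"dy": 0,"dz": 0,"yaw": 0}
  ]
}}

```text
t: 12.85
tool_pos: [0.5329, -0.1192, 0.2297]
orientation: [3.124, -0.335, 0.0]
force: [-0.1, -1.2, -5.7]
opening: 0.013
gripper_force: 16.0
```

```bash
python3 - <<'E'
from h import *
snap("scene","s6");snap("top","t6")
t=cv2.imread("pics/t6_raw.png");s=cv2.imread("pics/s6_raw.png")
f=lambda i,x,y,w,h,k:cv2.resize(i[y:y+h,x:x+w],(w*k,h*k),interpolation=cv2.INTER_CUBIC)
im=np.hstack([f(t,310,155,80,100,5),f(s,190,130,80,100,5)])
cv2.imwrite("pics/c7.png",np.clip(im*1.8,0,255).astype('uint8'));st=read_state();print(st["tool_pos"],st["force"],R.from_rotvec(st["orientation"]).as_matrix().round(3))
E
```

```text
[ 0.53297843 -0.1189935   0.22961288] [ 0.68765439  0.5799792  -4.60272012] [[ 0.977 -0.212  0.   ]
 [-0.212 -0.977  0.   ]
 [ 0.    -0.    -1.   ]]
```

View pics/c7.png

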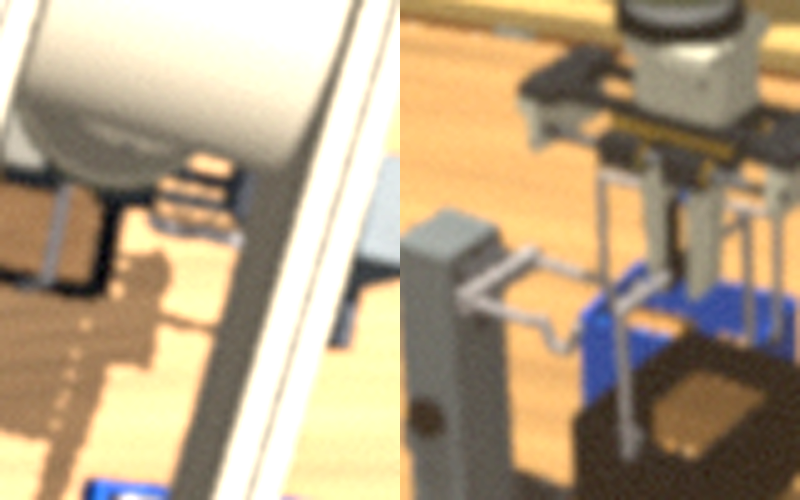

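```bash
python3 - <<'E'
from h import *
o=np.array([.523,-.186,0]);ux=np.array([-.214,-.977,0]);uy=np.array([.977,-.214,0])
g=np.array([.533,-.119,.2475])
print("bar near end",proj("scene",g+.069*uy),"sleeve near end",proj("scene",g+.02*uy))
for z in(.175,.18,.185,.19):
  a=o+[0,0,z]
  print(z,"dipA",proj("scene",a+.032*uy),"dipB",proj("scene",a-.032*uy))
print(proj("scene",o+[0,0,.185]+.032*uy-.012*ux),"bar",proj("scene",o+.071*ux+.032*uy+[0,0,.2]),proj("scene",o+.071*ux+.032*uy+[0,0,.22]))
print("obs dipA",(222,198.6),"dipB",(234.8,190),"barcornerA",(180+113/5,165+120/5))
print("col top front",[proj("scene",o+.089*ux+k*.028*uy+[0,0,.222]) for k in(1,-1)])
E
```

```text
bar near end [233.53885776 192.24117043] sleeve near end [242.96015509 185.29535699]
0.175 dipA [222.03317601 202.54580319] dipB [233.90918607 193.73788996]
0.18 dipA [221.96753005 201.14336492] dipB [233.86444413 192.36172432]
0.185 dipA [221.9016673  199.73629515] dipB [233.8195587  190.98114497]
0.19 dipA [221.83558667 198.32457087] dipB [233.77452907 189.59613066]
[225.11847101 200.79711744] bar [202.9924277  189.39427815] [202.60642717 183.72919739]
obs dipA (222, 198.6) dipB (234.8, 190) barcornerA (202.6, 189.0)
col top front [array([198.7032918 , 181.14506434]), array([209.61668207, 174.01872424])]
```

{"op": "carry_out", "data": {
  "moves": [
    {"jaw": 0.01,"dx": 0.002,"dy": 0.006,"dz": 0,"yaw": 0},
    {"jaw": 0.01,"dx": 0.002,"dy": 0.012,"dz": 0,"yaw": 0},
    {"jaw": 0.01,"dx": 0.002,"dy": 0.013,"dz": 0,"yaw": 0},
    {"jaw": 0.01,"dx": 0,"dy": 0.013,"dz": 0,"yaw": 0},
    {"jaw": 0.01,"dx": 0,"dy": 0.012,"dz": 0,"yaw": 0},
    {"jaw": 0.01,"dx": 0,"dy": 0.01,"dz": 0,"yaw": 0},
    {"jaw": 0.01,"dx": 0,"dy": 0,"dz": 0,"yaw": 0},
    {"jaw": 0.01,"dx": 0,"dy": 0,"dz": 0,"yaw": 0}
  ]
}}

```text
t: 13.95
tool_pos: [0.5249, -0.1845, 0.2295]
orientation: [-3.123, 0.336, 0.0]
force: [0.7, -0.2, -5.1]
opening: 0.0134
gripper_force: 16.0
```

```bash
python3 - <<'E'
from h import *
snap("scene","s7");snap("top","t7")
t=cv2.imread("pics/t7_raw.png");s=cv2.imread("pics/s7_raw.png")
f=lambda i,x,y,w,h,k:cv2.resize(i[y:y+h,x:x+w],(w*k,h*k),interpolation=cv2.INTER_CUBIC)
im=np.hstack([f(t,320,155,50,70,8),f(s,195,155,50,70,8)])
cv2.imwrite("pics/c8.png",np.clip(im*1.8,0,255).astype('uint8'));st=read_state();print(st["tool_pos"],st["force"])
E
```

```text
[ 0.52494255 -0.18440808  0.22956345] [-0.97458392 -0.41949681 -4.6811198 ]
```

View pics/c8.png

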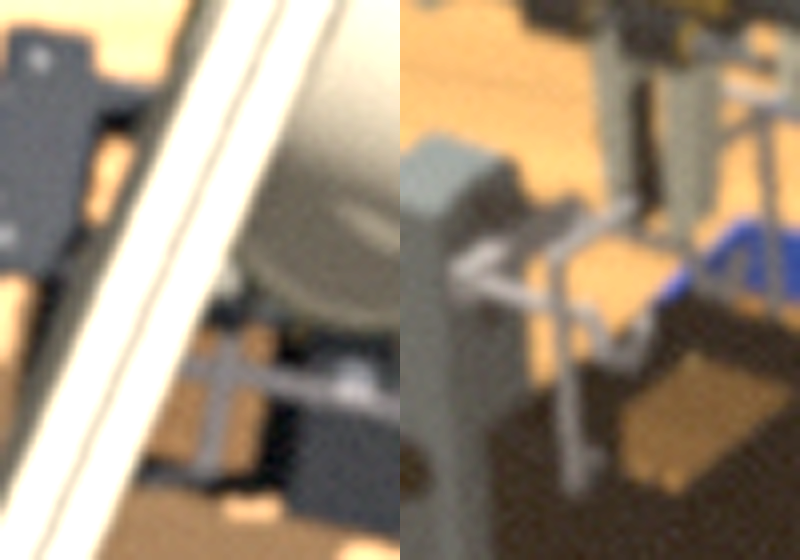

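The bar is right over the seats: bar above rod A at scene (221,182), dip at (222,200). Now a descent with force checks.

{"op": "carry_out", "data": {
  "moves": [
    {"jaw": 0.01,"dx": 0,"dy": 0,"dz": 0.006,"yaw": 0},
    {"jaw": 0.01,"dx": 0,"dy": 0,"dz": 0.008,"yaw": 0},
    {"jaw": 0.01,"dx": 0,"dy": 0,"dz": 0.007,"yaw": 0},
    {"jaw": 0.01,"dx": 0,"dy": 0,"dz": 0.005,"yaw": 0},
    {"jaw": 0.01,"dx": 0,"dy": 0,"dz": 0.002,"yaw": 0},
    {"jaw": 0.01,"dx": 0,"dy": 0,"dz": 0,"yaw": 0},
    {"jaw": 0.01,"dx": 0,"dy": 0,"dz": 0,"yaw": 0}
  ],
  "grip_force": 12
}}

```text
t: 14.92
tool_pos: [0.525, -0.1849, 0.2019]
orientation: [3.123, -0.336, 0.001]
force: [-0.3, -0.7, -5.0]
opening: 0.0135
gripper_force: 12.0
```

{"op": "carry_out", "data": {
  "moves": [
    {"jaw": 0.01,"dx": 0,"dy": 0,"dz": 0.001,"yaw": 0},
    {"jaw": 0.01,"dx": 0,"dy": 0,"dz": 0.001,"yaw": 0},
    {"jaw": 0.01,"dx": 0,"dy": 0,"dz": 0.001,"yaw": 0},
    {"jaw": 0.01,"dx": 0,"dy": 0,"dz": 0,"yaw": 0},
    {"jaw": 0.01,"dx": 0,"dy": 0,"dz": 0,"yaw": 0}
  ]
}}

```text
t: 15.55
tool_pos: [0.5248, -0.1848, 0.1985]
orientation: [-3.124, 0.336, 0.0]
force: [-0.9, -1.4, -4.7]
opening: 0.0135
gripper_force: 12.0
```

{"op": "carry_out", "data": {
  "moves": [
    {"jaw": 0.01,"dx": 0,"dy": 0,"dz": 0.001,"yaw": 0},
    {"jaw": 0.01,"dx": 0,"dy": 0,"dz": 0.001,"yaw": 0},
    {"jaw": 0.01,"dx": 0,"dy": 0,"dz": 0.001,"yaw": 0},
    {"jaw": 0.01,"dx": 0,"dy": 0,"dz": 0,"yaw": 0},
    {"jaw": 0.01,"dx": 0,"dy": 0,"dz": 0,"yaw": 0}
  ]
}}

```text
t: 16.18
tool_pos: [0.5249, -0.1848, 0.1956]
orientation: [3.124, -0.336, 0.0]
force: [0.7, 0.3, -4.6]
opening: 0.0138
gripper_force: 12.0
```

{"op": "carry_out", "data": {
  "moves": [
    {"jaw": 0.01,"dx": 0,"dy": 0,"dz": 0.001,"yaw": 0},
    {"jaw": 0.01,"dx": 0,"dy": 0,"dz": 0.001,"yaw": 0},
    {"jaw": 0.01,"dx": 0,"dy": 0,"dz": 0.001,"yaw": 0},
    {"jaw": 0.01,"dx": 0,"dy": 0,"dz": 0,"yaw": 0},
    {"jaw": 0.01,"dx": 0,"dy": 0,"dz": 0,"yaw": 0}
  ]
}}

```text
t: 16.8
tool_pos: [0.5249, -0.1848, 0.1925]
orientation: [-3.124, 0.336, -0.0]
force: [1.0, 0.0, -4.3]
opening: 0.0134
gripper_force: 12.0
```

{"op": "carry_out", "data": {
  "moves": [
    {"jaw": 0.01,"dx": 0,"dy": 0,"dz": 0.001,"yaw": 0},
    {"jaw": 0.01,"dx": 0,"dy": 0,"dz": 0.001,"yaw": 0},
    {"jaw": 0.01,"dx": 0,"dy": 0,"dz": 0.001,"yaw": 0},
    {"jaw": 0.01,"dx": 0,"dy": 0,"dz": 0,"yaw": 0},
    {"jaw": 0.01,"dx": 0,"dy": 0,"dz": 0,"yaw": 0}
  ]
}}

```text
t: 17.42
tool_pos: [0.5249, -0.1848, 0.1895]
orientation: [3.124, -0.336, 0.0]
force: [0.4, -0.6, -4.6]
opening: 0.0133
gripper_force: 12.0
```

{"op": "carry_out", "data": {
  "moves": [
    {"jaw": 0.01,"dx": 0,"dy": 0,"dz": 0.001,"yaw": 0},
    {"jaw": 0.01,"dx": 0,"dy": 0,"dz": 0.001,"yaw": 0},
    {"jaw": 0.01,"dx": 0,"dy": 0,"dz": 0,"yaw": 0},
    {"jaw": 0.01,"dx": 0,"dy": 0,"dz": 0,"yaw": 0}
  ]
}}

```text
t: 17.92
tool_pos: [0.5248, -0.1848, 0.1875]
orientation: [-3.124, 0.336, 0.0]
force: [0.3, -0.6, -4.5]
opening: 0.0136
gripper_force: 12.0
```

{"op": "carry_out", "data": {
  "moves": [
    {"jaw": 0.01,"dx": 0,"dy": 0,"dz": 0.001,"yaw": 0},
    {"jaw": 0.01,"dx": 0,"dy": 0,"dz": 0.001,"yaw": 0},
    {"jaw": 0.01,"dx": 0,"dy": 0,"dz": 0,"yaw": 0},
    {"jaw": 0.01,"dx": 0,"dy": 0,"dz": 0,"yaw": 0}
  ]
}}

```text
t: 18.42
tool_pos: [0.5248, -0.1848, 0.1856]
orientation: [3.124, -0.336, -0.0]
force: [0.3, 0.0, -4.3]
opening: 0.0136
gripper_force: 12.0
```

{"op": "carry_out", "data": {
  "moves": [
    {"jaw": 0.01,"dx": 0,"dy": 0,"dz": 0.001,"yaw": 0},
    {"jaw": 0.01,"dx": 0,"dy": 0,"dz": 0.001,"yaw": 0},
    {"jaw": 0.01,"dx": 0,"dy": 0,"dz": 0,"yaw": 0},
    {"jaw": 0.01,"dx": 0,"dy": 0,"dz": 0,"yaw": 0}
  ]
}}

```text
t: 18.92
tool_pos: [0.5248, -0.1848, 0.1835]
orientation: [-3.124, 0.336, 0.0]
force: [-0.1, 0.0, -5.6]
opening: 0.0133
gripper_force: 12.0
```

{"op": "carry_out", "data": {
  "moves": [
    {"jaw": 0.01,"dx": 0,"dy": 0,"dz": 0.001,"yaw": 0},
    {"jaw": 0.01,"dx": 0,"dy": 0,"dz": 0.001,"yaw": 0},
    {"jaw": 0.01,"dx": 0,"dy": 0,"dz": 0,"yaw": 0},
    {"jaw": 0.01,"dx": 0,"dy": 0,"dz": 0,"yaw": 0}
  ]
}}

```text
t: 19.42
tool_pos: [0.5248, -0.1848, 0.1815]
orientation: [3.124, -0.336, -0.0]
force: [0.1, 0.1, -3.6]
opening: 0.0133
gripper_force: 12.0
```

{"op": "carry_out", "data": {
  "moves": [
    {"jaw": 0.01,"dx": 0,"dy": 0,"dz": 0.0005,"yaw": 0},
    {"jaw": 0.01,"dx": 0,"dy": 0,"dz": 0.0005,"yaw": 0},
    {"jaw": 0.01,"dx": 0,"dy": 0,"dz": 0,"yaw": 0},
    {"jaw": 0.01,"dx": 0,"dy": 0,"dz": 0,"yaw": 0}
  ]
}}

```text
t: 19.92
tool_pos: [0.5249, -0.1848, 0.1806]
orientation: [-3.124, 0.336, -0.0]
force: [1.5, 0.1, -4.7]
opening: 0.0136
gripper_force: 12.0
```

{"op": "carry_out", "data": {
  "moves": [
    {"jaw": 0.01,"dx": 0,"dy": 0,"dz": 0.001,"yaw": 0},
    {"jaw": 0.01,"dx": 0,"dy": 0,"dz": 0.0005,"yaw": 0},
    {"jaw": 0.01,"dx": 0,"dy": 0,"dz": 0,"yaw": 0},
    {"jaw": 0.01,"dx": 0,"dy": 0,"dz": 0,"yaw": 0}
  ]
}}

```text
t: 20.42
tool_pos: [0.5249, -0.1848, 0.179]
orientation: [-3.124, 0.336, -0.0]
force: [-0.3, -0.2, -5.9]
opening: 0.0136
gripper_force: 12.0
```

{"op": "carry_out", "data": {
  "moves": [
    {"jaw": 0.01,"dx": 0,"dy": 0,"dz": 0.001,"yaw": 0},
    {"jaw": 0.01,"dx": 0,"dy": 0,"dz": 0.0005,"yaw": 0},
    {"jaw": 0.01,"dx": 0,"dy": 0,"dz": 0,"yaw": 0},
    {"jaw": 0.01,"dx": 0,"dy": 0,"dz": 0,"yaw": 0}
  ]
}}

```text
t: 20.92
tool_pos: [0.5249, -0.1848, 0.1775]
orientation: [-3.124, 0.336, 0.0]
force: [-0.4, 1.2, -5.5]
opening: 0.0135
gripper_force: 12.0
```

{"op": "carry_out", "data": {
  "moves": [
    {"jaw": 0.01,"dx": 0,"dy": 0,"dz": 0.0005,"yaw": 0},
    {"jaw": 0.01,"dx": 0,"dy": 0,"dz": 0.0005,"yaw": 0},
    {"jaw": 0.01,"dx": 0,"dy": 0,"dz": 0,"yaw": 0},
    {"jaw": 0.01,"dx": 0,"dy": 0,"dz": 0,"yaw": 0}
  ]
}}

```text
t: 21.42
tool_pos: [0.5248, -0.1848, 0.1765]
orientation: [-3.124, 0.336, 0.0]
force: [-0.3, 0.1, -4.9]
opening: 0.0134
gripper_force: 12.0
```

{"op": "carry_out", "data": {
  "moves": [
    {"jaw": 0.01,"dx": 0,"dy": 0,"dz": 0.0005,"yaw": 0},
    {"jaw": 0.01,"dx": 0,"dy": 0,"dz": 0.0005,"yaw": 0},
    {"jaw": 0.01,"dx": 0,"dy": 0,"dz": 0,"yaw": 0},
    {"jaw": 0.01,"dx": 0,"dy": 0,"dz": 0,"yaw": 0}
  ]
}}

```text
t: 21.92
tool_pos: [0.5249, -0.1848, 0.1757]
orientation: [3.124, -0.336, 0.0]
force: [-0.9, -0.5, -2.5]
opening: 0.0135
gripper_force: 12.0
```

{"op": "carry_out", "data": {
  "moves": [
    {"jaw": 0.01,"dx": 0,"dy": 0,"dz": 0.0003,"yaw": 0},
    {"jaw": 0.01,"dx": 0,"dy": 0,"dz": 0,"yaw": 0},
    {"jaw": 0.01,"dx": 0,"dy": 0,"dz": 0,"yaw": 0}
  ]
}}

```text
t: 22.3
tool_pos: [0.5249, -0.1848, 0.1754]
orientation: [3.123, -0.336, 0.0]
force: [-1.3, -0.1, -1.9]
opening: 0.0137
gripper_force: 12.0
```

{"op": "carry_out", "data": {
  "moves": [
    {"jaw": 0.01,"dx": 0,"dy": 0,"dz": 0.0004,"yaw": 0},
    {"jaw": 0.01,"dx": 0,"dy": 0,"dz": 0,"yaw": 0},
    {"jaw": 0.01,"dx": 0,"dy": 0,"dz": 0,"yaw": 0}
  ]
}}

```text
t: 22.68
tool_pos: [0.525, -0.1849, 0.1751]
orientation: [3.123, -0.336, 0.001]
force: [-1.4, 0.9, 0.7]
opening: 0.0133
gripper_force: 12.0
```

```bash
python3 - <<'E'
from h import *
snap("scene","s8",(190,150,260,220),8);st=read_state();print(st["tool_pos"],st["force"],st["wrist_torque"])
E
```

```text
[ 0.52497553 -0.18483676  0.17504423] [-1.20935777  0.70477191  0.05485864] [ 0.14554258  0.16821283 -0.03308832]
```

View pics/s8.png

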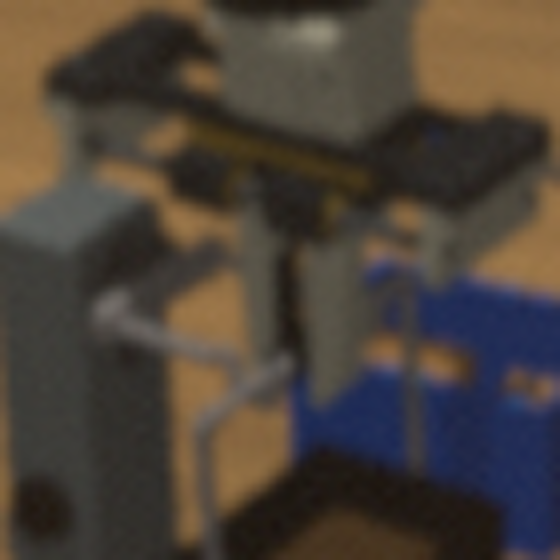

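The wire lies in the rod's seat (crop (255,370)) and the wrist load is about zero, so the hook carries the basket. Releasing now.

{"op": "carry_out", "data": {
  "moves": [
    {"jaw": 0.018,"dx": 0,"dy": 0,"dz": 0,"yaw": 0},
    {"jaw": 0.024,"dx": 0,"dy": 0,"dz": 0,"yaw": 0},
    {"jaw": 0.036,"dx": 0,"dy": 0,"dz": 0,"yaw": 0},
    {"jaw": 0.036,"dx": 0,"dy": 0,"dz": 0,"yaw": 0},
    {"jaw": 0.036,"dx": 0,"dy": 0,"dz": -0.01,"yaw": 0},
    {"jaw": 0.036,"dx": 0,"dy": 0,"dz": -0.02,"yaw": 0},
    {"jaw": 0.036,"dx": 0,"dy": 0,"dz": -0.03,"yaw": 0},
    {"jaw": 0.036,"dx": 0,"dy": 0,"dz": -0.03,"yaw": 0}
  ]
}}

```text
t: 23.72
tool_pos: [0.5251, -0.1849, 0.2676]
orientation: [3.123, -0.336, 0.002]
force: [0.4, -0.6, -1.0]
opening: 0.0362
gripper_force: 0.0
```

{"op": "carry_out", "data": {
  "moves": [
    {"jaw": 0.036,"dx": 0,"dy": 0,"dz": -0.03,"yaw": 0},
    {"jaw": 0.036,"dx": 0,"dy": -0.04,"dz": -0.03,"yaw": 0},
    {"jaw": 0.036,"dx": 0,"dy": -0.05,"dz": 0,"yaw": 0},
    {"jaw": 0.036,"dx": 0,"dy": -0.05,"dz": 0,"yaw": 0},
    {"jaw": 0.036,"dx": 0,"dy": -0.05,"dz": 0,"yaw": 0},
    {"jaw": 0.036,"dx": 0,"dy": 0,"dz": 0,"yaw": 0},
    {"jaw": 0.036,"dx": 0,"dy": 0,"dz": 0,"yaw": 0},
    {"jaw": 0.036,"dx": 0,"dy": 0,"dz": 0,"yaw": 0}
  ]
}}

```text
t: 24.72
tool_pos: [0.5652, -0.0003, 0.3255]
orientation: [3.123, -0.338, 0.001]
force: [-0.8, -0.5, -0.8]
opening: 0.0363
gripper_force: 0.0
```

```bash
python3 - <<'E'
from h import *
snap("scene","s9");snap("top","t9")
t=cv2.imread("pics/t9_raw.png");s=cv2.imread("pics/s9_raw.png")
f=lambda i,x,y,w,h,k:cv2.resize(i[y:y+h,x:x+w],(w*k,h*k),interpolation=cv2.INTER_CUBIC)
im=np.hstack([f(t,310,150,80,80,5),f(s,180,160,80,80,5)])
cv2.imwrite("pics/c9.png",np.clip(im*1.8,0,255).astype('uint8'));st=read_state();print(st["tool_pos"],st["force"])
E
```

```text
[ 5.65159887e-01 -3.12473015e-04  3.25150706e-01] [-0.1212959  -0.70583295  0.08455743]
```

View pics/c9.png

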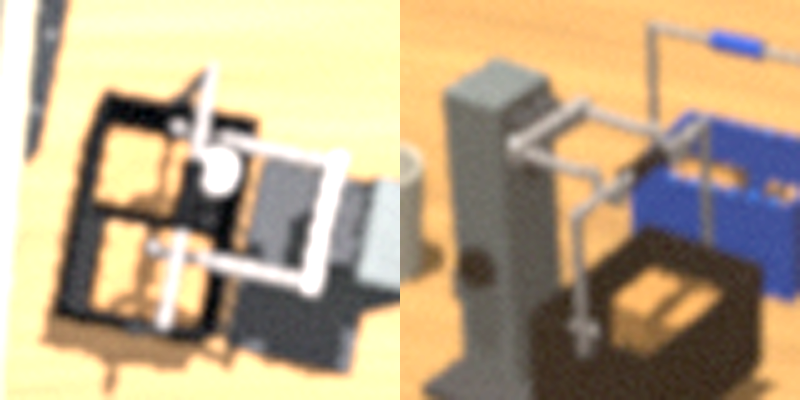

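The basket hangs level with its wire in both seats (scene (306,193) region), parallel to the stand's crossbar. I let it settle and hand in.

{"op": "carry_out", "data": {
  "moves": [
    {"jaw": 0.036,"dx": 0,"dy": 0,"dz": 0,"yaw": 0},
    {"jaw": 0.036,"dx": 0,"dy": 0,"dz": 0,"yaw": 0},
    {"jaw": 0.036,"dx": 0,"dy": 0,"dz": 0,"yaw": 0},
    {"jaw": 0.036,"dx": 0,"dy": 0,"dz": 0,"yaw": 0},
    {"jaw": 0.036,"dx": 0,"dy": 0,"dz": 0,"yaw": 0},
    {"jaw": 0.036,"dx": 0,"dy": 0,"dz": 0,"yaw": 0},
    {"jaw": 0.036,"dx": 0,"dy": 0,"dz": 0,"yaw": 0},
    {"jaw": 0.036,"dx": 0,"dy": 0,"dz": 0,"yaw": 0}
  ]
}}

```text
t: 25.82
tool_pos: [0.5652, 0.0009, 0.3248]
orientation: [-3.124, 0.336, 0.0]
force: [0.3, -0.0, -0.0]
opening: 0.0359
gripper_force: 0.0
```

```bash
python3 - <<'E'
from h import *
a=cv2.imread("pics/s9_raw.png")[160:240,180:260].astype(float);b=read_camera("scene")[160:240,180:260,::-1].astype(float)
print(abs(a-b).mean(),abs(a-b).max());print(close_job())
E
```

```text
1.3278125 10.0
the job is handed in; nothing more can be done
None
```

The job is handed in with no verdict returned: the black basket hangs level and still with its wire in both hook seats, released with the wrist load near zero, though my first try at swinging the handle tipped the basket before I set it back down and swung it up properly.

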